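# Stow the bolting kit in its inlay tray

### The job

Put the bolting kit back in its tray: the charged battery pack, the stubby ratchet, the big short socket and the slim deep socket each go down into the inlay pocket that was made for it, resting on the pocket's floor and the right way up. The battery pack is still in the charging dock, under the hood, so it has to be drawn straight out of the front before it can be lifted. Leave the green spray can standing where it is.

Things in the scene. Friction and masses are not known exactly. Their poses are not given: they have to be found in the camera images.
- battery: Black battery pack, 85 mm long (x), 52 wide (y), 46 high, 0.3 kg. Origin: centre of the underside; z up. 52 wide up to z = 34; above that a grey rail block 36 wide. Nose (latch, green marks) at -x. At the start it lies in the dock, axes as the dock's: x below 0 sticks out and can be gripped across y from above, the rest is under the hood. It slides freely.
- ratchet: Stubby ratchet lying flat, 130 mm long (x -65 to +65), 0.28 kg. Origin: mid-length, on its underside; z up. Black handle x -65 to +5, 25 wide (y), 24 high. Round steel head, diameter 42, 24 high, centred at x = +44, with a square drive on it standing up to z = 36. Centre of mass near x = +10.
- socket_big: Big short steel socket standing upright, a plain cylinder, diameter 36 mm, 45 mm high, 0.19 kg. Origin: centre of its underside; z up (hollow end up).
- socket_deep: Slim deep steel socket standing upright, a plain cylinder, diameter 24 mm, 70 mm high, 0.14 kg. Origin: centre of its underside; z up (hollow end up).
- inlay_battery: Fixed dark grey inlay module 160 (x) by 90 (y) by 30 mm high, one of four alike outside, laid 2 by 2 in a shallow steel tray, 162 mm apart in x, 93 in y. Origin: centre of its underside; z up; top at z = 30. Rectangular pocket centred on the origin, long side along x: floor (blue) at z = 18, 93 x 60 mm, sides sloping out to 103 x 70 at the top. The pack fits either way round.
- inlay_ratchet: Module as inlay_battery (size, origin), with a key-shaped pocket, blue floor at z = 21 mm. The ratchet laid in it has its origin over the module's and the same x, y axes: the wide part for the head (50 mm wide at the floor) is at +x, the slot for the handle (33 mm wide) at -x. To spare all round: 4 mm at the floor, 8 mm at the top.
- inlay_big: Module as inlay_battery (size, origin), with the wider of the two round pockets, for the big short socket: centred on the origin, blue floor at z = 15 mm (15 mm deep), diameter 44 mm at the floor, 52 mm at the top.
- inlay_deep: Module as inlay_battery (size, origin), with the narrower round pocket, for the slim deep socket: centred on the origin, blue floor at z = 15 mm (15 mm deep), diameter 32 mm at the floor, 40 mm at the top.
- dock: Grey charging dock, fixed, open to its -x. Origin: on the bench below the seated pack's origin; z up. The pack lies on a 6 mm base, in front of the hood only a tongue 40 wide (x -38 to 0). Hood: x 0 to 46 mm, 57 wide inside, 76 outside, roof z 56 to 64, 4 mm above the pack; behind it the housing to x = 130, 64 high. The pack is clear once drawn 45 mm towards -x.
- spray_can: Green and white spray can with a white cap standing upright, diameter 52 mm, 158 mm high, loose. Origin: centre of its underside. A bystander: not to be moved.
Not all that is in view belongs to the job. What is shaped like the inlay_ratchet but orange or red is not meant.

How it is judged:
By the outcome, as a careful person would: the job done as asked, in the order asked, and still so for the second after the job is handed in, with the robot touching nothing.
It also fails if it takes over 115 s, if anything falls off the work surface, if the arm or the gripper's body presses on something with over 40 N, if the wrist force passes 120 N, or if a joint passes its speed limit or range.

### The arm

A 7-joint arm with a two-finger parallel gripper is mounted at the origin on the work surface. World frame = base frame: x ahead of the robot, y to its left, z up, the work surface at z = 0. Lengths are in m, angles in rad, forces in N, time in s.
With the tool pointing down it reaches from about 0.4 to 0.85 m from the base axis. Payload 4.5 kg.
Tool frame: the origin (TCP) lies at the centre of the arm's flange, where the gripper is bolted on; the fingertips stand r.tcp_to_tips ahead of it and the grasp point (between the pads) lies 147 mm ahead of it (r.tcp_to_tips is the distance from the TCP to the fingertips, in m); x points along the fingers, y is the direction in which the jaws open and shut, and the axes are right-handed (so a half turn about x gives the same grasp; the last joint's range is limited). The gripper opens to 88 mm and grips with 3 to 60 N. Pads are 18 mm wide; open, the fingers measure 123 mm over their backs; the gripper's body (75 mm by 187 mm) begins 45 mm behind the grasp point.
Start: joints at [-1.154, 0.689, -0.195, 1.565, 0.157, 0.902, -0.215], TCP at [0.233, 0.58, 0.405] pointing down, gripper open.
Joint ranges: [-3.01, 3.01], [-0.46, 2.08], [-1.47, 1.51], [0.13, 2.56], [-1, 4.14], [0.04, 2.09], [-2.66, 2.66]. Speed limits (rad/s): [2.57, 2.57, 3.14, 3.14, 3.14, 3.14, 3.14].

### API

Orientations are given as a unit quaternion [x, y, z, w].
In Python, from plant import r, eyes gives the robot as it stands.
- The arm moves only by the tool carry_out, never from a script. Its argument "targets" is text: rows parted by semicolons, each of 5 numbers parted by spaces: the opening, from 0 (shut) to 1 (fully open), then the shift along the tool's x, y, z in mm, then the turn about the tool's x in rad. A call has 1 to 20 rows; each row shifts and turns the commanded pose from where the row before left it, along the tool's axes as they then stand; what a row does not reach is not made up. A row lasts 1/12 s, in which the tool goes at most 41.7 mm and 7.16 degrees, less where a joint would pass 70% of its speed; a pose out of reach is approached as far as the arm can. A call is refused whole if a number of a shift passes 41.7 or a number of a turn 0.125, either way. A call with a gripper value outside its range is refused whole. The fingers move at their own pace and stop on an object; "force" is the grip in N (left out, the last holds). Time passes only in rows, so rows that do not move let the fingers close. It gives the time, the measured TCP pose, the force and the opening at its end, in the units of the state.
- r.get_state(): the state, without advancing time (a new reading comes with each control period).
- eyes.snapshot(name): name is "scene" or "top" or "wrist"; returns (picture, depth): 384x512x3 uint8, blue, green, red; 384x512 float32, m along the optical axis (not along the pixel's ray), 0 where there is no reading.
- eyes.camera_params(name): a dict with "intrinsics" (3x3 intrinsics, pixels), "dist_coeffs" ([k1, k2, p1, p2, k3] as OpenCV has them; the pictures are not rectified), "rvec" (rotation vector, rad) and "tvec" (3), from world to camera coordinates, as OpenCV has them; the wrist camera has in their place "T_tool_cam" (4x4, takes a point from camera to tool coordinates, whose origin is the TCP and whose axes are the tool frame's). Camera axes: x right, y down, z forward; pixel columns grow to the right and rows downward; lengths in m; the calibration is good to about 2 mm. A picture is of the moment at which its call begins: read the wrist's pose just before it. camera_params takes no time and is no camera call.
- r.finish_job(): hands the job in, once; it reports no verdict.
The state is a dict: "clock": time; "q": joint angles; "qd": joint speeds; "joint_torque": joint torques, N m; "tool_pos": TCP position; "eef_rot": TCP orientation; "contact_force": force on the tool from outside, world axes, zero at the start; "moment": the same for the moment, N m; "opening": opening from 0.0 (shut) to 1.0 (fully open).
Only numpy, scipy, OpenCV 4.12 (cv2) and the standard library are available. Lean on these libraries where they do the work, as an engineer would, in place of code of your own. Each camera call takes 0.05 s, during which the arm holds its last target.

## Working session

There is one attempt and no reset: what is moved stays moved. The work goes in short steps, Python scripts to look and compute and a tool call to move; the robot and the scene stay as the last step left them, time stands still between calls to the robot, and variables do not carry over. Pictures are saved under pics/ and viewed, and the job is handed in when it is done.

Besides the shell and the picture viewer there is one more tool, called after "Call:" in YAML: its name, and indented under it one key for each argument. carry_out: Moves the arm, as the interface text tells. Its arguments: {"type":"object","properties":{"targets":{"type":"string"},"force":{"type":"number"}},"required":["targets"]}

```bash
ls; mkdir -p pics; python3 - <<'E'
from plant import r, eyes
import cv2, numpy as np
s=r.get_state(); print({k:np.round(v,3) for k,v in s.items()}, r.tcp_to_tips)
for n in ("scene","top","wrist"):
    im,d=eyes.snapshot(n); cv2.imwrite(f"pics/{n}0.png",im); np.save(f"pics/{n}0_d.npy",d)
    p=eyes.camera_params(n); print(n,{k:np.round(v,4).tolist() for k,v in p.items()}, (d>0).mean(), d.max())
E
```

```text
pics
{'clock': np.float64(0.0), 'q': array([-1.154,  0.69 , -0.195,  1.566,  0.157,  0.902, -0.215]), 'qd': array([-0.001, -0.   , -0.001, -0.001, -0.001, -0.001, -0.001]), 'joint_torque': array([-0.0000e+00, -5.2758e+01, -1.2670e+00, -1.5343e+01, -5.3000e-02,
        6.0000e-03,  0.0000e+00]), 'tool_pos': array([0.233, 0.579, 0.404]), 'eef_rot': array([ 0.134,  0.694, -0.135,  0.694]), 'contact_force': array([ 0.764, -0.182, -0.337]), 'moment': array([ 0.045, -0.004, -0.   ]), 'opening': np.float64(0.998)} 0.166
scene {'intrinsics': [[383.2791, 0.0, 252.5611], [0.0, 383.2791, 188.1286], [0.0, 0.0, 1.0]], 'dist_coeffs': [-0.0965, 0.0, 0.0, 0.0, 0.0], 'rvec': [2.0523, 1.1152, -0.4883], 'tvec': [-0.3978, -0.2023, 1.506]} 0.9956105550130209 3.9999313
top {'intrinsics': [[430.0089, 0.0, 256.124], [0.0, 430.0089, 194.9628], [0.0, 0.0, 1.0]], 'dist_coeffs': [-0.1116, 0.0, 0.0, 0.0, 0.0], 'rvec': [2.15, -2.156, 0.1219], 'tvec': [0.1222, 0.509, 1.4141]} 0.9960886637369791 2.4151616
wrist {'intrinsics': [[320.88, 0.0, 252.5406], [0.0, 320.88, 192.3578], [0.0, 0.0, 1.0]], 'dist_coeffs': [-0.0399, 0.0, 0.0, 0.0, 0.0], 'T_tool_cam': [[0.0006, -0.2679, 0.9634, 0.02], [1.0, 0.0006, -0.0005, -0.0], [-0.0004, 0.9634, 0.2679, -0.0687], [0.0, 0.0, 0.0, 1.0]]} 0.9961039225260416 1.1521784
```

View pics/scene0.png

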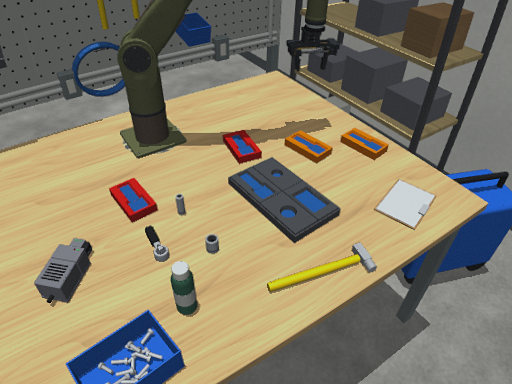

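View pics/top0.png

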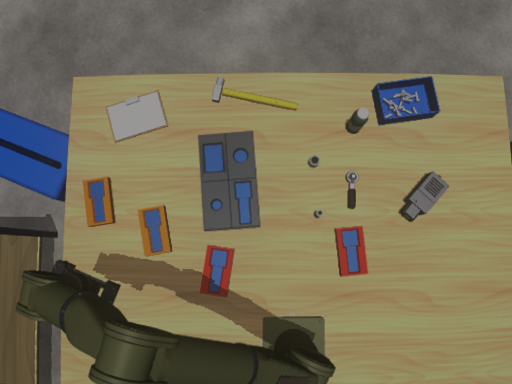

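View pics/wrist0.png

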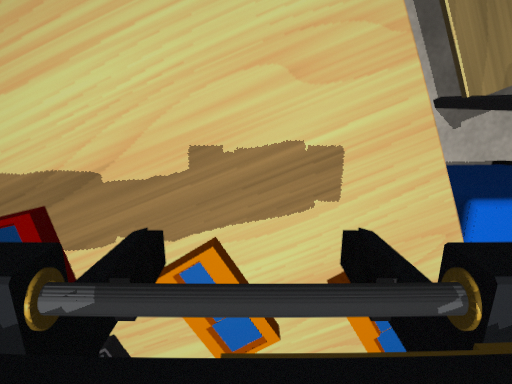

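The overhead picture shows the tray at about (230,180). The battery pocket is upper left (213,157), big round upper right (240,155), small round lower left (216,204), and ratchet pocket lower right (243,196). The big socket is at (314,161), the deep socket at (318,213), the ratchet at (351,188), the dock at (425,195) and the spray can at (358,120). Next I'll measure these.

```bash
cat > h.py <<'E'
import numpy as np, cv2
from plant import r, eyes
from scipy.spatial.transform import Rotation as R
def cam(n,st=None):
    p=eyes.camera_params(n); K=np.array(p["intrinsics"],float);D=np.array(p["dist_coeffs"],float)
    if n=="wrist":
        st=st or r.get_state(); T=np.eye(4);T[:3,:3]=R.from_quat(st["eef_rot"]).as_matrix();T[:3,3]=st["tool_pos"]
        T=T@np.array(p["T_tool_cam"]); return K,D,T[:3,:3],T[:3,3]
    Rm=cv2.Rodrigues(np.array(p["rvec"],float))[0]; t=np.array(p["tvec"],float).ravel()
    return K,D,Rm.T,-Rm.T@t
def rays(c,uv):
    K,D,Rc,o=c
    n=cv2.undistortPoints(np.array(uv,float).reshape(-1,1,2),K,D).reshape(-1,2)
    return np.c_[n,np.ones(len(n))]@Rc.T
def onz(c,uv,z):
    d=rays(c,uv); return (c[3]+d*((z-c[3][2])/d[:,2])[:,None])
def cloud(c,depth):
    v,u=np.mgrid[:depth.shape[0],:depth.shape[1]]
    P=c[3]+rays(c,np.c_[u.ravel(),v.ravel()])*depth.reshape(-1,1)
    return P.reshape(*depth.shape,3)
def proj(c,P):
    K,D,Rc,o=c; return cv2.projectPoints(np.array(P,float).reshape(-1,3),cv2.Rodrigues(Rc.T)[0],-Rc.T@o,K,D)[0].reshape(-1,2)
E
python3 - <<'E'
from h import *
for n in("top","scene"):
    im=cv2.imread(f"pics/{n}0.png");c=cam(n);P=cloud(c,np.load(f"pics/{n}0_d.npy")); print(n,c[3])
    if n=="top":
        for uv in [(300,120),(213,157),(227,157),(314,161),(425,195),(358,120),(351,180)]: print(uv,P[uv[1],uv[0]].round(3))
im=cv2.imread("pics/top0.png")
a=cv2.resize(im[125:235,190:270],None,fx=5,fy=5,interpolation=cv2.INTER_CUBIC)
b=cv2.resize(im[95:235,300:460],None,fx=4,fy=4,interpolation=cv2.INTER_CUBIC)
cv2.imwrite("pics/a.png",a);cv2.imwrite("pics/b.png",b)
im=cv2.imread("pics/scene0.png")
cv2.imwrite("pics/c.png",cv2.resize(im[180:330,20:240],None,fx=3.5,fy=3.5,interpolation=cv2.INTER_CUBIC))
E
```

```text
top [0.33150182 0.10635701 1.467181  ]
(300, 120) [ 0.778 -0.034  0.004]
(213, 157) [0.642 0.268 0.025]
(227, 157) [0.647 0.222 0.001]
(314, 161) [ 0.626 -0.077  0.029]
(425, 195) [ 0.503 -0.442  0.067]
(358, 120) [ 0.739 -0.209  0.134]
(351, 180) [ 0.559 -0.201  0.033]
scene [ 1.27154114 -0.37793733  0.84117074]
```

View pics/a.png

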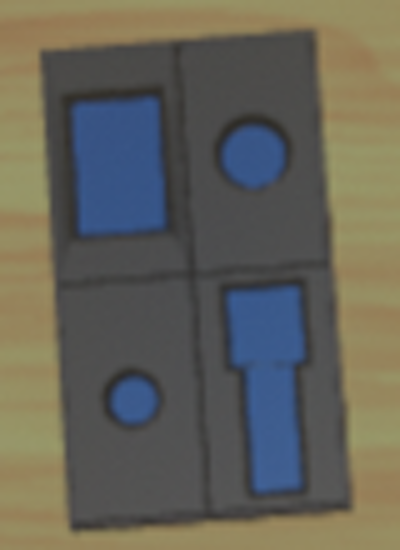

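View pics/b.png

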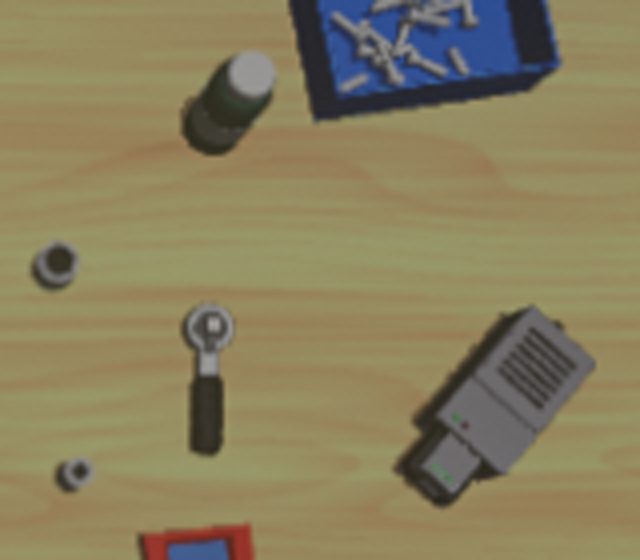

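View pics/c.png

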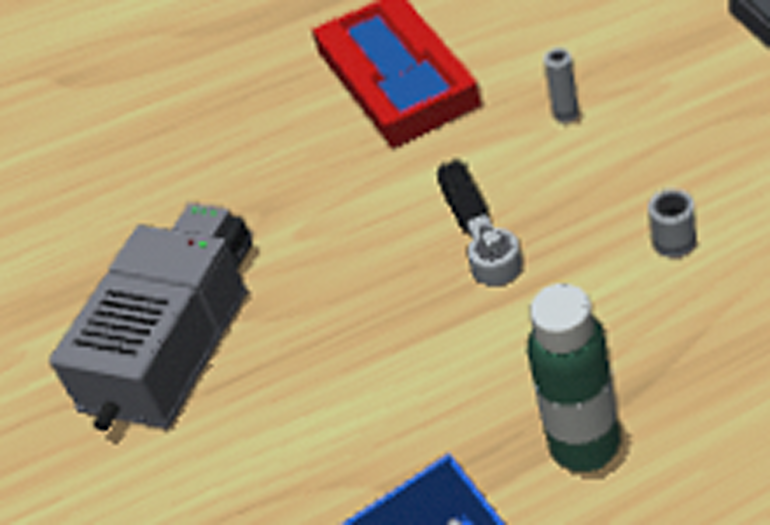

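```bash
cat > m.py <<'E'
from h import *
def comps(mask,a0):
    n,l,s,ct=cv2.connectedComponentsWithStats(mask.astype(np.uint8)); return [(l==i) for i in range(1,n) if s[i,4]>a0]
if __name__=="__main__":
    im=cv2.imread("pics/top0.png");c=cam("top");P=cloud(c,np.load("pics/top0_d.npy"))
    hsv=cv2.cvtColor(im,cv2.COLOR_BGR2HSV)
    tray=np.zeros(im.shape[:2],bool);tray[120:240,190:270]=1
    blue=(hsv[...,0]>95)&(hsv[...,0]<130)&(hsv[...,1]>100)&(hsv[...,2]>90)
    zt=np.median(P[...,2][170:176,205:215]);print("z tray top",[np.median(P[v-3:v+3,u-3:u+3,2]).round(4) for u,v in((195,300),(207,180),(233,140),(230,220),(250,165))])
    for k in comps(tray&blue,30):
        cs=cv2.findContours(k.astype(np.uint8),0,1)[0]
        z=np.median(P[...,2][k]); zz={True:.02}.get(True)
        q=onz(c,max(cs,key=len).reshape(-1,2),.02)[:,:2].astype(np.float32)
        print("floor z",z.round(4),"minrect",cv2.minAreaRect(q*1000),"cen",onz(c,np.argwhere(k)[:,::-1],.02).mean(0).round(4))
    dark=tray&(hsv[...,1]<60)&(im.max(2)<110)|tray&blue
    k=max(comps(dark,500),key=lambda k:k.sum()); cs=max(cv2.findContours(k.astype(np.uint8),0,1)[0],key=len)
    print("outer@.03",cv2.minAreaRect((onz(c,cs.reshape(-1,2),.03)[:,:2]*1000).astype(np.float32)),k.sum())
    # depth based
    hi=tray&(P[...,2]>.02); q=P[hi]; print("hi",cv2.minAreaRect((q[:,:2]*1000).astype(np.float32)))
E
python3 m.py
```

```text
z tray top [np.float64(0.0004), np.float64(0.0341), np.float64(0.0344), np.float64(0.033), np.float64(0.0353)]
floor z 0.022 minrect ((640.2986450195312, 267.9020080566406), (93.81217956542969, 59.68714904785156), 4.170880317687988) cen [0.64   0.2678 0.02  ]
floor z 0.0188 minrect ((646.8180541992188, 175.17984008789062), (39.45780944824219, 41.71088409423828), 45.45137023925781) cen [0.6466 0.1752 0.02  ]
floor z 0.025 minrect ((485.64178466796875, 162.42491149902344), (138.35935974121094, 49.85004806518555), 5.37045431137085) cen [0.4921 0.164  0.02  ]
floor z 0.0192 minrect ((478.7769470214844, 255.27841186523438), (29.04220962524414, 28.708417892456055), 45.16941452026367) cen [0.4778 0.2557 0.02  ]
outer@.03 ((561.0509033203125, 215.5174102783203), (330.0671081542969, 189.1639862060547), 4.24540901184082) 5229
hi ((526.270263671875, 211.982421875), (404.16888427734375, 191.993896484375), 4.265032768249512)
```

```bash
cat > o.py <<'E'
from m import *
im=cv2.imread("pics/top0.png");c=cam("top");P=cloud(c,np.load("pics/top0_d.npy"))
st=r.get_state(); M=R.from_quat(st["eef_rot"]).as_matrix(); print("tool axes\n",M.round(3),"jaw yaw",np.arctan2(M[1,1],M[0,1]))
def box(u0,u1,v0,v1):
    b=np.zeros(im.shape[:2],bool);b[v0:v1,u0:u1]=1;return b
for n,b,z0,z1 in(("big",box(300,330,145,175),.03,.06),("deep",box(305,332,200,225),.045,.09),("dock",box(395,460,165,235),.058,.075),("pack",box(395,430,190,230),.042,.056),("can",box(335,380,95,145),.14,.18),("ratchet",box(340,362,165,213),.012,.05)):
    k=b&(P[...,2]>z0)&(P[...,2]<z1); q=P[k]; print(n,len(q),q.mean(0).round(4),np.median(q[:,2]).round(4),cv2.minAreaRect((q[:,:2]*1000).astype(np.float32)))
E
python3 o.py
```

```text
tool axes
 [[-0.     0.373  0.928]
 [-0.001  0.928 -0.373]
 [-1.    -0.001  0.   ]] jaw yaw 1.1880241582574855
big 64 [ 0.6241 -0.0739  0.0429] 0.0436 ((624.8660888671875, -73.63363647460938), (33.82057571411133, 34.929039001464844), 46.64470672607422)
deep 53 [ 0.4474 -0.084   0.0641] 0.0676 ((446.9696044921875, -83.42643737792969), (22.091842651367188, 22.20254898071289), 0.2502985894680023)
dock 817 [ 0.5132 -0.4555  0.0645] 0.0645 ((505.60479736328125, -447.7767333984375), (77.9367446899414, 154.8035888671875), 46.45944595336914)
pack 161 [ 0.4577 -0.4008  0.0501] 0.0507 ((470.403076171875, -398.3072814941406), (88.31917572021484, 61.135005950927734), 18.179519653320312)
can 119 [ 0.7529 -0.2164  0.1561] 0.1575 ((753.2303466796875, -218.01126098632812), (35.994590759277344, 34.62617492675781), 69.78324127197266)
ratchet 309 [ 0.5322 -0.2041  0.0233] 0.0234 ((529.650390625, -208.68836975097656), (126.72468566894531, 44.20140075683594), 2.517303943634033)
```

Call:
carry_out:
  targets: "1 0 0 0 0.1; 1 0 -7 20 0.1; 1 0 -7 30 0.1; 1 0 -7 36 0.1; 1 0 -7 36 0; 1 0 -7 36 0; 1 0 -7 36 0; 1 0 -7 36 0; 1 0 -7 36 0; 1 0 -7 36 0; 1 0 -7 36 0; 1 0 -7 36 0; 1 0 -7 36 0; 1 0 -7 36 0; 1 0 -7 36 0; 1 0 -7 36 0; 1 0 -7 30 0; 1 0 -7 10 0; 1 0 0 0 0"
  force: 40

```text
clock: 1.73
tool_pos: [0.5589, 0.1074, 0.4043]
eef_rot: [0.271, 0.653, -0.273, 0.653]
contact_force: [-0.0, -0.0, 0.4]
opening: 1.002
```

Call:
carry_out:
  targets: "1 3 -13 8 0; 1 7 -27 16 0; 1 7 -27 16 0; 1 7 -27 16 0; 1 7 -27 16 0; 1 7 -27 16 0; 1 7 -27 16 0; 1 7 -27 16 0; 1 7 -27 16 0; 1 7 -27 16 0; 1 7 -27 16 0; 1 7 -27 16 0; 1 7 -27 16 0; 1 7 -27 16 0; 1 7 -27 16 0; 1 7 -27 16 0; 1 3 -16 8 0; 1 0 0 0 0; 1 0 0 0 0"

```text
clock: 3.32
tool_pos: [0.4341, -0.3754, 0.2934]
eef_rot: [0.27, 0.654, -0.269, 0.653]
contact_force: [-0.1, -0.1, 0.5]
opening: 1.002
```

```bash
cat > w.py <<'E'
import sys
from h import *
st=r.get_state(); im,d=eyes.snapshot("wrist"); n=sys.argv[1]
cv2.imwrite(f"pics/{n}.png",im); np.save(f"pics/{n}_d.npy",d); import pickle; pickle.dump(st,open(f"pics/{n}.pkl","wb"))
M=R.from_quat(st["eef_rot"]).as_matrix(); print(st["clock"],st["tool_pos"].round(4),"a",np.arctan2(M[1,1],M[0,1]).round(4),"down",M[:,0].round(4),"q",st["q"].round(2),"op",st["opening"],"F",st["contact_force"].round(1))
E
python3 w.py w1
```

```text
3.3167 [ 0.4341 -0.3754  0.2934] a 0.7884 down [ 2.0e-04  1.9e-03 -1.0e+00] q [ 0.76  0.78 -0.21  1.82  0.28  0.57  1.16] op 1.0023250587756602 F [-0.1 -0.1  0.5]
```

View pics/w1.png

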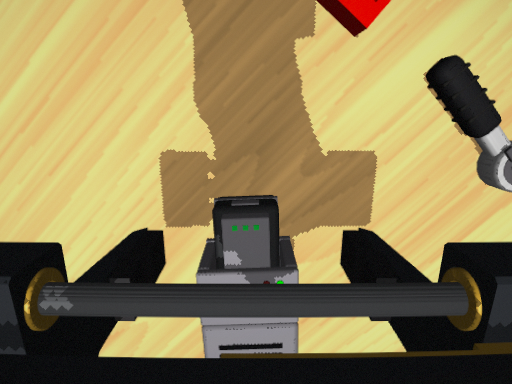

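The wrist view shows the pack's nose at (246,200), the grey rail at (248,240) and the hood's front edge along row 275.

```bash
python3 - <<'E'
from h import *; import pickle
im=cv2.imread("pics/w1.png");c=cam("wrist",pickle.load(open("pics/w1.pkl","rb")));P=cloud(c,np.load("pics/w1_d.npy"))
print("bench z",np.median(P[50:100,100:180,2]).round(4))
b=np.zeros(im.shape[:2],bool);b[185:283,190:305]=1
for n,z0,z1 in(("rail",.046,.056),("shoulder",.036,.044),("roof",.06,.068),("pack",.036,.056)):
    k=b&(P[...,2]>z0)&(P[...,2]<z1);q=P[k];rc=cv2.minAreaRect((q[:,:2]*1000).astype(np.float32))
    print(n,k.sum(),np.median(q[:,2]).round(4),q.mean(0).round(4),rc, np.argwhere(k).min(0),np.argwhere(k).max(0))
    print(cv2.boxPoints(rc).round(1).tolist())
# direction from column edges of roof: fit left/right edges
kk=b&(P[...,2]>.06)&(P[...,2]<.068)
L=[];Rr=[]
for v in range(272,283):
    u=np.flatnonzero(kk[v]); 
    if len(u)>40: L.append(P[v,u[0]]);Rr.append(P[v,u[-1]])
L=np.array(L);Rr=np.array(Rr);print("roof mid",((L+Rr)/2)[:, :2].round(4).tolist(),np.linalg.norm(L-Rr,axis=1).round(3))
kk=b&(P[...,2]>.046)&(P[...,2]<.056);mids=[];w=[]
for v in range(205,270,3):
    u=np.flatnonzero(kk[v])
    if len(u)>20: mids.append(onz(c,[[(u[0]+u[-1])/2,v]],.052)[0,:2]);w.append(np.linalg.norm(P[v,u[0]]-P[v,u[-1]]))
mids=np.array(mids);print(mids.round(4).tolist(),np.round(w,3)); vx,vy,x,y=cv2.fitLine(mids.astype(np.float32),2,0,.01,.01).ravel();print("yaw",np.degrees(np.arctan2(vy,vx)),x,y)
E
```

```text
bench z 0.0001
rail 2692 0.0519 [ 0.4536 -0.4016  0.0518] ((453.21826171875, -402.3603820800781), (75.98475646972656, 43.0321044921875), 49.94862747192383) [215 197] [270 296]
[[412.29998779296875, -417.6000061035156], [445.20001220703125, -445.29998779296875], [494.1000061035156, -387.1000061035156], [461.20001220703125, -359.3999938964844]]
shoulder 1656 0.0395 [ 0.4504 -0.3975  0.0394] ((453.55682373046875, -402.5594177246094), (76.5487060546875, 55.66829299926758), 48.93217849731445) [202 199] [269 295]
[[407.3999938964844, -413.1000061035156], [449.3999938964844, -449.70001220703125], [499.70001220703125, -392.0], [457.70001220703125, -355.3999938964844]]
roof 1343 0.0637 [ 0.4702 -0.4144  0.0635] ((469.4401550292969, -416.13165283203125), (75.77885437011719, 10.380317687988281), 46.04722595214844) [268 196] [282 298]
[[439.3999938964844, -439.79998779296875], [446.8999938964844, -447.0], [499.5, -392.5], [492.0, -385.29998779296875]]
pack 4422 0.0512 [ 0.4524 -0.4     0.047 ] ((453.56085205078125, -402.5548095703125), (76.56089782714844, 55.66829299926758), 48.93217849731445) [
[... 244 characters left out ...]
689, -0.4154], [0.4695, -0.4158], [0.47, -0.4164], [0.4703, -0.4168], [0.4714, -0.4178], [0.4715, -0.4182], [0.4721, -0.4187], [0.4729, -0.4195]] [0.075 0.075 0.075 0.075 0.075 0.075 0.075 0.076 0.075 0.075 0.076]
[[0.4385, -0.3872], [0.4401, -0.3888], [0.4418, -0.3905], [0.4434, -0.3922], [0.4451, -0.3938], [0.447, -0.3953], [0.4487, -0.397], [0.4504, -0.3987], [0.4522, -0.4004], [0.4539, -0.4021], [0.4559, -0.4036], [0.4576, -0.4054], [0.4594, -0.4071], [0.4614, -0.4086], [0.4696, -0.4039], [0.466, -0.4111], [0.4673, -0.4135], [0.454, -0.4306]] [0.034 0.035 0.035 0.036 0.036 0.035 0.035 0.035 0.035 0.035 0.035 0.035
 0.035 0.036 0.054 0.072 0.074 0.033]
yaw -49.49073 0.45290205 -0.40165633
```

Call:
carry_out:
  targets: "1 0 -2 14 -0.023; 1 0 -3 14 0; 1 20 0 0 0; 1 20 0 0 0; 1 20 0 0 0; 1 20 0 0 0; 1 15 0 0 0; 1 10 0 0 0; 1 0 0 0 0; 1 0 0 0 0; 0 0 0 0 0; 0 0 0 0 0; 0 0 0 0 0; 0 0 0 0 0; 0 0 0 0 0; 0 0 0 0 0"
  force: 40

```text
clock: 4.7
tool_pos: [0.4504, -0.3998, 0.189]
eef_rot: [0.262, 0.656, -0.262, 0.657]
contact_force: [-0.2, 0.1, 1.7]
opening: 0.586
```

```bash
python3 w.py w2
```

```text
4.7 [ 0.4504 -0.3998  0.189 ] a 0.8111 down [ 8.e-04  2.e-04 -1.e+00] q [ 0.74  0.97 -0.17  1.76  0.33  0.44  1.16] op 0.5863019669643305 F [-0.2  0.1  1.7]
```

View pics/w2.png

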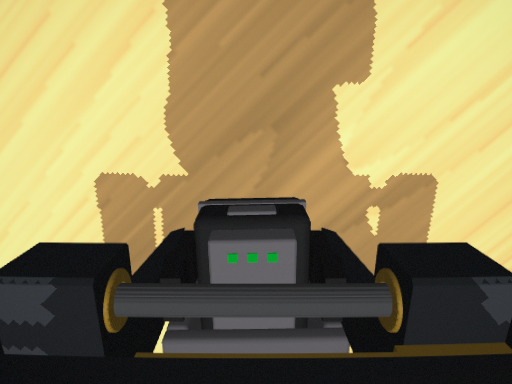

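The picture shows the jaws closed on the pack; the opening reads 51.6 mm. I'll draw it out along -z and then lift.

Call:
carry_out:
  targets: "0 0 0 -4 0; 0 0 0 -8 0; 0 0 0 -8 0; 0 0 0 -8 0; 0 0 0 -8 0; 0 0 0 -8 0; 0 0 0 -8 0; 0 0 0 -6 0; 0 0 0 -2 0; 0 0 0 0 0; 0 0 0 0 0"

```text
clock: 5.67
tool_pos: [0.406, -0.3579, 0.1886]
eef_rot: [0.262, 0.658, -0.262, 0.656]
contact_force: [-1.0, 1.4, 4.9]
opening: 0.584
```

```bash
python3 w.py w3; python3 - <<'E'
from h import *
im,d=eyes.snapshot("scene");cv2.imwrite("pics/s3.png",cv2.resize(im[150:330,0:240],None,fx=3,fy=3))
E
```

```text
5.6667 [ 0.406  -0.3579  0.1886] a 0.8114 down [-0.0022  0.0015 -1.    ] q [ 0.71  0.93 -0.12  1.95  0.35  0.28  1.11] op 0.5844730356641987 F [-1.   1.4  4.9]
```

View pics/s3.png

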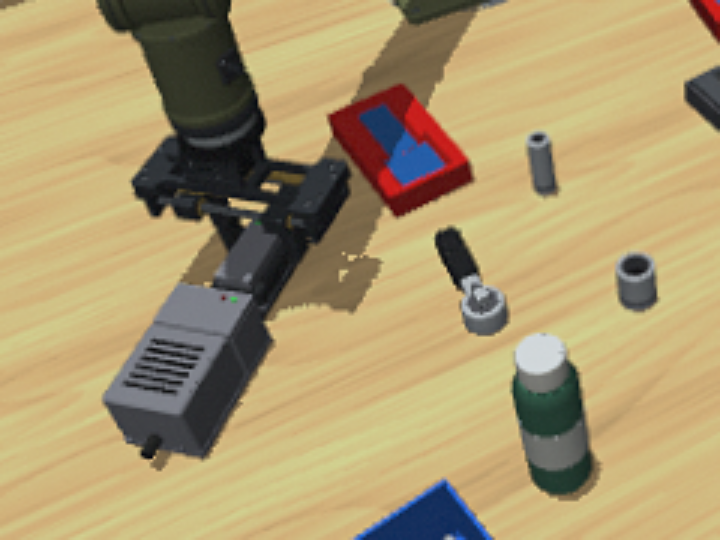

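Call:
carry_out:
  targets: "0 -5 0 0 0; 0 -12 0 0 0; 0 -15 0 0 0; 0 -15 0 0 0; 0 -15 0 0 0; 0 -15 0 0 0; 0 -15 0 0 0; 0 -10 0 0 -0.08; 0 -8 0 0 -0.11; 0 0 0 0 -0.11; 0 0 0 0 -0.11; 0 0 0 0 -0.11; 0 0 0 0 -0.11; 0 0 0 0 -0.11; 0 0 0 0 -0.094; 0 0 0 0 0; 0 0 0 0 0"

```text
clock: 7.18
tool_pos: [0.4062, -0.3589, 0.299]
eef_rot: [-0.025, 0.707, 0.025, 0.707]
contact_force: [-0.7, -0.8, -3.9]
opening: 0.59
```

```bash
python3 w.py w4
```

```text
7.1833 [ 0.4062 -0.3589  0.299 ] a 1.6415 down [-3.e-04 -1.e-04 -1.e+00] q [ 0.9   0.77 -0.44  1.9   0.56  0.6   1.74] op 0.5895856751100477 F [-0.7 -0.8 -3.9]
```

View pics/w4.png

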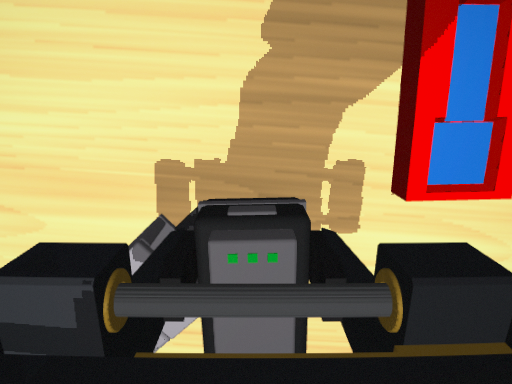

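Call:
carry_out:
  targets: "0 0 10 4 0; 0 0 21 9 0; 0 0 34 14.5 0; 0 0 34 14.5 0; 0 0 34 14.5 0; 0 0 34 14.5 0; 0 0 34 14.5 0; 0 0 34 14.5 0; 0 0 34 14.5 0; 0 0 34 14.5 0; 0 0 34 14.5 0; 0 0 34 14.5 0; 0 0 34 14.5 0; 0 0 34 14.5 0; 0 0 34 14.5 0; 0 0 34 14.5 0; 0 0 34 14.5 0; 0 0 34 14.5 0; 0 0 22 9 0; 0 0 10 4 0"

```text
clock: 8.9
tool_pos: [0.6177, 0.2724, 0.2989]
eef_rot: [-0.026, 0.706, 0.03, 0.707]
contact_force: [-0.3, 1.9, -2.7]
opening: 0.586
```

Call:
carry_out:
  targets: "0 0 0 0 0; 0 0 0 0 0; 0 0 0 0 0"

```text
clock: 9.15
tool_pos: [0.6187, 0.2634, 0.2983]
eef_rot: [-0.027, 0.707, 0.024, 0.706]
contact_force: [-0.0, -0.7, -2.4]
opening: 0.584
```

```bash
python3 w.py w5
```

```text
9.15 [0.6187 0.2634 0.2983] a 1.6427 down [-0.0012 -0.0034 -1.    ] q [-0.3   0.89 -0.34  1.49  0.36  0.82  0.87] op 0.5838385454175119 F [-0.  -0.7 -2.4]
```

View pics/w5.png

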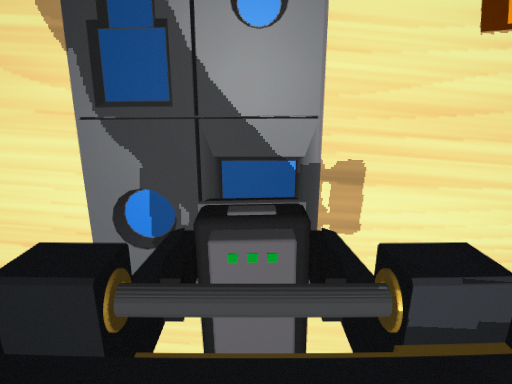

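The view shows the battery pocket ahead at (258,178), the deep-socket pocket at (150,213), and the pack's nose at row 205. I'll check the pocket against the tool axes.

```bash
cat > bl.py <<'E'
from m import *; import pickle,sys
n=sys.argv[1]; im=cv2.imread(f"pics/{n}.png");st=pickle.load(open(f"pics/{n}.pkl","rb"));c=cam("wrist",st);P=cloud(c,np.load(f"pics/{n}_d.npy"))
hsv=cv2.cvtColor(im,cv2.COLOR_BGR2HSV)
blue=(hsv[...,0]>95)&(hsv[...,0]<130)&(hsv[...,1]>100)&(hsv[...,2]>60)
for k in comps(blue,200):
    ij=np.argwhere(k);z=np.median(P[k][:,2]);q=onz(c,max(cv2.findContours(k.astype(np.uint8),0,1)[0],key=len).reshape(-1,2),z)
    print("px",ij.min(0),ij.max(0),"z",z.round(4),cv2.minAreaRect((q[:,:2]*1000).astype(np.float32)))
    M=R.from_quat(st["eef_rot"]).as_matrix();t=((q-st["tool_pos"])@M*1000);print("   tool yz range",t[:,1:].min(0).round(1),t[:,1:].max(0).round(1))
E
python3 bl.py w5
```

```text
px [ 0 98] [100 169] z 0.0253 ((518.5426635742188, 166.143310546875), (70.325927734375, 49.8556022644043), 4.532281398773193)
   tool yz range [-113.8 -141.5] [-63.8 -71.5]
px [  0 237] [ 26 280] z 0.0193 ((485.1264953613281, 257.02423095703125), (17.590572357177734, 31.363988876342773), 4.138437747955322)
   tool yz range [ -11.6 -142. ] [  19.8 -124.4]
px [160 221] [198 295] z 0.0222 ((609.3125610351562, 266.2573547363281), (31.943649291992188, 60.1076774597168), 4.212206840515137)
   tool yz range [-25.7 -24.7] [34.4  7.3]
px [189 125] [237 175] z 0.0193 ((647.124755859375, 175.09815979003906), (43.28025817871094, 41.40110778808594), 45.933502197265625)
   tool yz range [-110.1    0.4] [-66.7  43.9]
```

Call:
carry_out:
  targets: "0 0 4 0.5 0; 0 10 0 0 0; 0 16 0 0 0; 0 16 0 0 0; 0 16 0 0 0; 0 12 0 0 0; 0 8 0 0 0; 0 4 0 0 0; 0 3 0 0 0; 0 0 0 0 0; 0 0 0 0 0"

```text
clock: 10.12
tool_pos: [0.6194, 0.2701, 0.2143]
eef_rot: [-0.026, 0.706, 0.026, 0.707]
contact_force: [0.4, -0.2, -2.2]
opening: 0.589
```

```bash
python3 w.py w6; python3 bl.py w6
```

```text
10.1167 [0.6194 0.2701 0.2143] a 1.6449 down [ 1.e-03  7.e-04 -1.e+00] q [-0.33  1.01 -0.3   1.51  0.4   0.68  0.83] op 0.5885375528987935 F [ 0.4 -0.2 -2.2]
px [0 4] [ 96 112] z 0.0253 ((531.1400146484375, 167.22232055664062), (45.394004821777344, 49.69373321533203), 3.9408867359161377)
   tool yz range [-121.  -118.7] [-71.4 -73.2]
px [183 193] [217 301] z 0.0222 ((603.5084838867188, 265.8095397949219), (19.9327449798584, 59.939735412597656), 4.324046611785889)
   tool yz range [-33.2 -26.3] [26.8 -6.4]
px [225  61] [243 114] z 0.0193 ((632.5729370117188, 171.8329315185547), (11.543756484985352, 32.47821044921875), 4.542994022369385)
   tool yz range [-1.153e+02 -1.000e-01] [-82.8  11.5]
```

View pics/w6.png

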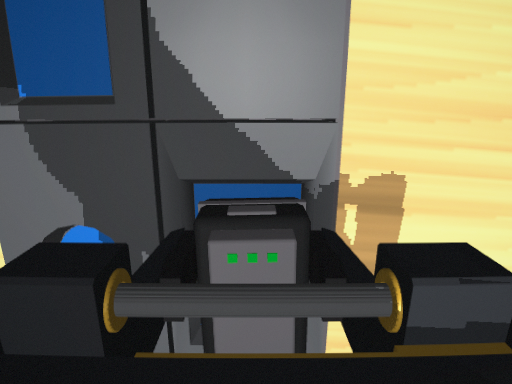

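Call:
carry_out:
  targets: "0 0 -3.2 -0.8 0; 0 0 0 0 0; 0 3 0 0 0; 0 3 0 0 0; 0 0 0 0 0; 0 0 0 0 0; 0 0 0 0 0"

```text
clock: 10.75
tool_pos: [0.6185, 0.2668, 0.2076]
eef_rot: [-0.026, 0.707, 0.026, 0.707]
contact_force: [-0.1, 0.1, -2.9]
opening: 0.589
```

```bash
python3 w.py w7; python3 bl.py w7
```

```text
10.75 [0.6185 0.2668 0.2076] a 1.6451 down [-1.e-04  1.e-04 -1.e+00] q [-0.33  1.01 -0.29  1.52  0.41  0.67  0.83] op 0.588610800860691 F [-0.1  0.1 -2.9]
px [0 2] [ 99 113] z 0.0253 ((531.365478515625, 167.183837890625), (44.986534118652344, 49.612369537353516), 4.2408013343811035)
   tool yz range [-117.7 -116.8] [-68.  -71.8]
px [189 197] [215 309] z 0.0223 ((601.208740234375, 265.65966796875), (14.692187309265137, 59.93541717529297), 4.28749418258667)
   tool yz range [-29.8 -24.7] [ 30.1 -10. ]
px [232  64] [243 106] z 0.0193 ((630.6328735351562, 170.67398071289062), (6.825991630554199, 24.790573120117188), 4.623592853546143)
   tool yz range [-109.1    1.6] [-84.3   8.4]
```

Aligned: y offset 0.15 mm, and z is about 0.5 mm off. Lower the last bit.

Call:
carry_out:
  targets: "0 1 0 0 0; 0 1 0 0 0; 0 0.5 0 0 0; 0 0 0 0 0; 0 0 0 0 0; 0 0 0 0 0"

```text
clock: 11.3
tool_pos: [0.6185, 0.2667, 0.2053]
eef_rot: [-0.026, 0.707, 0.026, 0.707]
contact_force: [-1.2, 0.2, -3.0]
opening: 0.588
```

Call:
carry_out:
  targets: "0 0.7 0 0 0; 0 0 0 0 0; 0 0 0 0 0; 0.8 0 0 0 0; 0.8 0 0 0 0; 0.8 0 0 0 0; 0.8 0 0 0 0; 0.8 0 0 0 0; 0.8 -10 0 0 0; 0.8 -25 0 0 0; 0.8 -30 0 0 0; 0.8 -25 0 0 0; 0.8 -10 0 0 0; 0.8 0 0 0 0; 0.8 0 0 0 0"

```text
clock: 12.55
tool_pos: [0.6184, 0.2665, 0.3045]
eef_rot: [-0.026, 0.707, 0.026, 0.707]
contact_force: [-0.5, 0.3, 0.2]
opening: 0.8
```

```bash
python3 w.py w8; python3 - <<'E'
from h import *; import pickle
c=cam("wrist",pickle.load(open("pics/w8.pkl","rb")));P=cloud(c,np.load("pics/w8_d.npy"))
im,d=eyes.snapshot("top");cv2.imwrite("pics/t8.png",im);np.save("pics/t8_d.npy",d)
b=(np.hypot(P[...,0]-.64,P[...,1]-.267)<.06)
for z0,z1 in((.06,.075),(.05,.06)):
    q=P[b&(P[...,2]>z0)&(P[...,2]<z1)];print(len(q),np.median(q[:,2]) if len(q) else 0, cv2.minAreaRect((q[:,:2]*1000).astype(np.float32)) if len(q) else 0)
E
```

```text
12.55 [0.6184 0.2665 0.3045] a 1.645 down [ 3.e-04 -1.e-04 -1.e+00] q [-0.3   0.89 -0.34  1.49  0.36  0.83  0.88] op 0.7998623586419447 F [-0.5  0.3  0.2]
4959 0.0679135653055511 ((640.583984375, 268.1368713378906), (78.40135192871094, 35.559757232666016), 5.350166320800781)
2402 0.055440126502227016 ((637.7705688476562, 268.18310546875), (85.52611541748047, 52.301021575927734), 5.326762676239014)
```

View pics/w8.png

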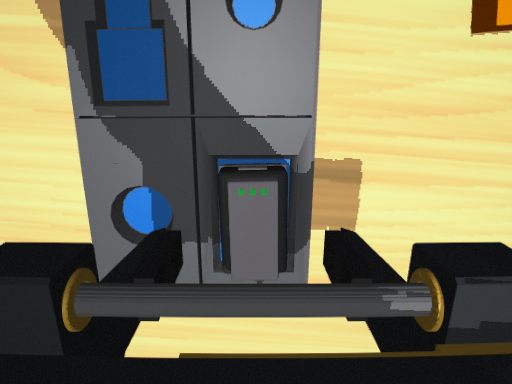

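View pics/t8.png

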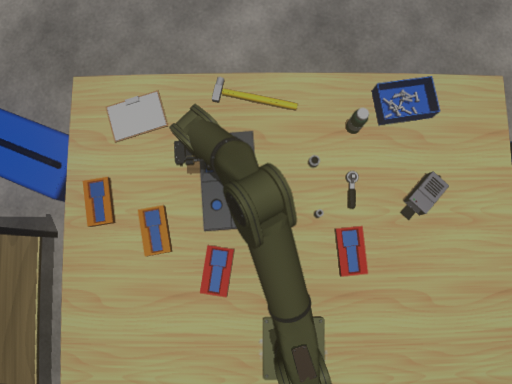

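The battery is seated: the wrist picture shows it inside the pocket at (253,215), and its top is at z = 0.068 as expected. Ratchet next.

Call:
carry_out:
  targets: "1 0 -10 -3 0; 1 0 -22 -7 0; 1 0 -33 -11 0; 1 0 -33 -11 0; 1 0 -33 -11 0; 1 0 -33 -11 0; 1 0 -33 -11 0; 1 0 -33 -11 0; 1 0 -33 -11 0; 1 0 -33 -11 0; 1 0 -33 -11 0; 1 0 -33 -11 0; 1 0 -33 -11 0; 1 0 -33 -11 0; 1 0 -22 -7 0; 1 0 -11 -3 0; 1 0 0 0 0; 1 0 0 0 0; 1 0 0 0 0; 1 0 0 0 0"

```text
clock: 14.32
tool_pos: [0.5019, -0.202, 0.3045]
eef_rot: [-0.027, 0.706, 0.028, 0.707]
contact_force: [0.2, 0.8, -0.4]
opening: 1.0
```

```bash
python3 w.py w9
```

```text
14.3167 [ 0.5019 -0.202   0.3045] a 1.6488 down [ 5.0e-04  1.6e-03 -1.0e+00] q [ 0.54  0.75 -0.4   1.9   0.5   0.59  1.46] op 0.9997994631812728 F [ 0.2  0.8 -0.4]
```

View pics/w9.png

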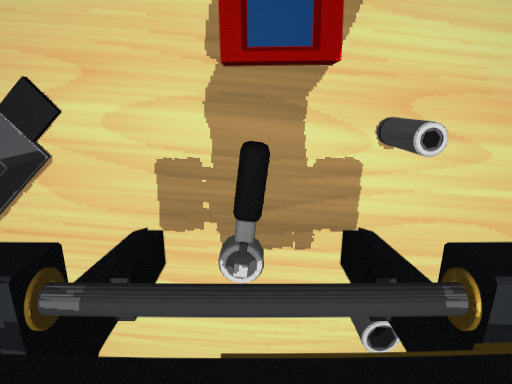

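The ratchet's handle runs from (253,143) to (247,220) and its head is at (241,258). The deep socket's rim is at (431,138) and the big socket's at (379,337).

```bash
cat > rt.py <<'E'
from m import *; import pickle,sys
n=sys.argv[1]; im=cv2.imread(f"pics/{n}.png");st=pickle.load(open(f"pics/{n}.pkl","rb"));c=cam("wrist",st);P=cloud(c,np.load(f"pics/{n}_d.npy"))
def box(u0,u1,v0,v1):
    b=np.zeros(im.shape[:2],bool);b[v0:v1,u0:u1]=1;return b
def rep(nm,q):
    M=R.from_quat(st["eef_rot"]).as_matrix();rc=cv2.minAreaRect((q[:,:2]*1000).astype(np.float32));ce=np.array([*rc[0],0])/1000
    print(nm,len(q),np.percentile(q[:,2],[5,50,95]).round(4),rc);return ce[:2]
k=box(215,275,135,222)&(P[...,2]>.012)&(P[...,2]<.03); h=rep("handle",P[k])
k2=box(210,275,232,283)&(P[...,2]>.018)&(P[...,2]<.028); g=rep("head",P[k2])
print("axis yaw",np.degrees(np.arctan2(*(g-h)[::-1])),np.linalg.norm(g-h))
k=box(385,460,110,160)&(P[...,2]>.06)&(P[...,2]<.08);rep("deep",P[k])
k=box(355,405,310,352)&(P[...,2]>.04)&(P[...,2]<.055);rep("big",P[k])
ks=box(355,405,310,356)&(P[...,2]>.03)&(P[...,2]<.06);print(np.argwhere(ks).max(0))
E
python3 rt.py w9
```

```text
handle 2276 [0.0183 0.0233 0.0247] ((499.9646911621094, -203.48306274414062), (25.181970596313477, 71.09996795654297), 87.44371032714844)
head 1434 [0.0191 0.0239 0.0267] ((568.034423828125, -207.5184326171875), (48.57276916503906, 41.03600311279297), 4.386489391326904)
axis yaw -3.392688117642253 0.06818924193181151
deep 1063 [0.0616 0.0691 0.0706] ((446.37158203125, -86.04660034179688), (24.470094680786133, 23.456331253051758), 82.2237319946289)
big 595 [0.0409 0.0441 0.0453] ((627.9412841796875, -77.80037689208984), (36.400604248046875, 31.135374069213867), 39.124122619628906)
[351 398]
```

```bash
python3 - <<'E'
from h import *; import pickle
st=pickle.load(open("pics/w9.pkl","rb"));c=cam("wrist",st);P=cloud(c,np.load("pics/w9_d.npy")).reshape(-1,3)
y=np.radians(-2.9);ex=np.array([np.cos(y),np.sin(y)]);ey=np.array([-ex[1],ex[0]])
o=np.array([.530,-.205]);L=(P[:,:2]-o)@np.c_[ex,ey]*1000
for x0 in(-50,-12,-4,3,10,16):
    k=(abs(L[:,0]-x0)<3)&(abs(L[:,1])<22)&(P[:,2]<.04)
    print(x0,[(b,round(float(np.median(P[k&(abs(L[:,1]-b)<1),2])*1000),1)) for b in range(-16,17,2) if (k&(abs(L[:,1]-b)<1)).any()])
E
```

```text
-50 [(-16, -0.1), (-14, 0.1), (-12, 20.2), (-10, 22.7), (-8, 23.0), (-6, 24.0), (-4, 24.1), (-2, 24.2), (0, 23.8), (2, 24.0), (4, 24.1), (6, 23.9), (8, 23.0), (10, 22.4), (12, 19.5), (14, 0.1), (16, 0.1)]
-12 [(-16, -0.4), (-14, -0.1), (-12, 18.3), (-10, 21.8), (-8, 22.6), (-6, 23.6), (-4, 23.9), (-2, 23.9), (0, 23.6), (2, 23.8), (4, 24.3), (6, 23.3), (8, 22.5), (10, 21.9), (12, 19.4), (14, 0.3), (16, 0.2)]
-4 [(-16, -0.2), (-14, -0.2), (-12, 18.7), (-10, 22.2), (-8, 22.5), (-6, 23.2), (-4, 23.8), (-2, 23.7), (0, 23.8), (2, 23.8), (4, 23.9), (6, 23.7), (8, 22.7), (10, 21.9), (12, 19.0), (14, -0.0), (16, -0.1)]
3 [(-16, 0.0), (-14, -0.3), (-12, 0.2), (-10, 18.7), (-8, 18.3), (-6, 19.4), (-4, 19.8), (-2, 19.9), (0, 21.2), (2, 20.8), (4, 19.6), (6, 20.2), (8, 18.6), (10, 18.4), (14, 0.1), (16, 0.2)]
10 [(-16, 0.5), (-14, 0.2), (-12, -0.3), (-10, -0.3), (-8, 17.3), (-6, 19.0), (-4, 19.7), (-2, 19.4), (0, 19.6), (2, 19.5), (4, 19.5), (6, 18.8), (8, 18.0), (10, 0.7), (12, -0.0), (14, -0.0), (16, -0.1)]
16 [(-16, 0.3), (-14, -0.4), (-12, -0.3), (-10, 0.2), (-8, 17.4), (-6, 19.2), (-4, 19.6), (-2, 19.4), (0, 19.5), (2, 19.4), (4, 19.5), (6, 19.0), (8, 18.3), (10, 1.3), (12, -0.1), (14, -0.3), (16, 0.1)]
```

Call:
carry_out:
  targets: "1 0 -1.5 10 0.065; 1 0 0 11 0.064; 1 20 0 0 0; 1 25 0 0 0; 1 25 0 0 0; 1 25 0 0 0; 1 18 0 0 0; 1 10 0 0 0; 1 4 0 0 0; 1 0 0 0 0; 1 0 0 0 0; 1 0 0 0 0"

```text
clock: 15.37
tool_pos: [0.5228, -0.205, 0.1786]
eef_rot: [0.019, 0.706, -0.019, 0.708]
contact_force: [-0.1, 0.3, -0.8]
opening: 1.0
```

```bash
python3 w.py w10
```

```text
15.3667 [ 0.5228 -0.205   0.1786] a 1.5161 down [ 2.e-03 -4.e-04 -1.e+00] q [ 0.42  0.97 -0.23  1.89  0.56  0.35  1.27] op 0.9996463115316865 F [-0.1  0.3 -0.8]
```

View pics/w10.png

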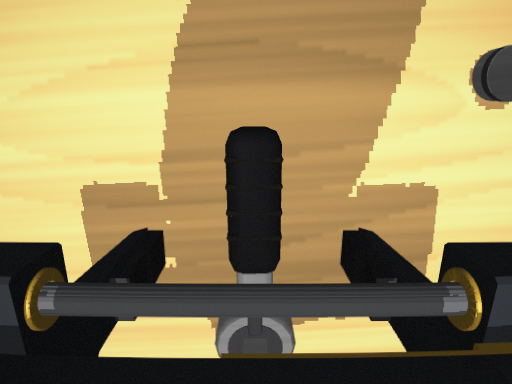

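```bash
cat > tz.py <<'E'
from h import *; import pickle,sys
n=sys.argv[1];st=pickle.load(open(f"pics/{n}.pkl","rb"));c=cam("wrist",st);M=R.from_quat(st["eef_rot"]).as_matrix()
for a in sys.argv[2:]:
    u,v,z=map(float,a.split(","));p=onz(c,[[u,v]],z)[0];print(a,p.round(4),"tool",((p-st["tool_pos"])@M*1000).round(1))
E
python3 tz.py w10 253,270,.018 253,128,.015 226,200,.012 282,200,.012
```

```text
253,270,.018 [ 0.5328 -0.2055  0.018 ] tool [1.606e+02 1.000e-01 9.700e+00]
253,128,.015 [ 0.465  -0.2018  0.015 ] tool [ 1.635e+02  1.000e-01 -5.820e+01]
226,200,.012 [ 0.4983 -0.2165  0.012 ] tool [166.6 -12.8 -24.2]
282,200,.012 [ 0.4997 -0.1898  0.012 ] tool [166.6  13.9 -24.2]
```

Call:
carry_out:
  targets: "1 2.5 0 0 0; 1 0 0 0 0; 0 0 0 0 0; 0 0 0 0 0; 0 0 0 0 0; 0 0 0 0 0; 0 0 0 0 0; 0 0 0 0 0; 0 0 0 0 0; 0 0 0 0 0; 0 0 0 0 0; 0 0 0 0 0; 0 -5 0 0 0; 0 -10 0 0 0; 0 -10 0 0 0; 0 -5 0 0 0; 0 0 0 0 0; 0 0 0 0 0"
  force: 50

```text
clock: 16.92
tool_pos: [0.5224, -0.2051, 0.2057]
eef_rot: [0.019, 0.706, -0.02, 0.707]
contact_force: [0.0, 0.6, -2.0]
opening: 0.277
```

```bash
python3 w.py w11
```

```text
16.9167 [ 0.5224 -0.2051  0.2057] a 1.5157 down [ 1.1e-03 -2.0e-04 -1.0e+00] q [ 0.44  0.92 -0.26  1.89  0.55  0.4   1.29] op 0.27684661184905474 F [ 0.   0.6 -2. ]
```

View pics/w11.png

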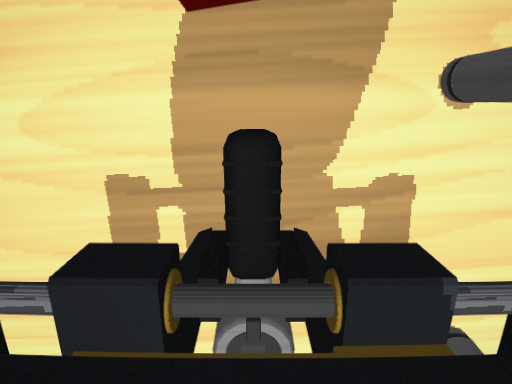

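Call:
carry_out:
  targets: "0 -10 0 0 0; 0 -20 0 0 0; 0 -20 0 0 -0.065; 0 -20 0 0 -0.064; 0 -10 10 -1 0; 0 0 20 -1 0; 0 0 30 -1 0; 0 0 30 -1 0; 0 0 30 -1 0; 0 0 30 -1 0; 0 0 30 -1 0; 0 0 30 -2 0; 0 0 30 -2 0; 0 0 30 -2 0; 0 0 30 -2 0; 0 0 30 -1 0; 0 0 25 0 0; 0 0 15 0 0; 0 0 0 0 0; 0 0 0 0 0"

```text
clock: 18.63
tool_pos: [0.4781, 0.1638, 0.285]
eef_rot: [-0.027, 0.707, 0.027, 0.706]
contact_force: [0.9, -0.5, -2.1]
opening: 0.282
```

Call:
carry_out:
  targets: "0 0 0 0 0; 0 0 0 0 0; 0 0 0 0 0; 0 0 0 0 0"

```text
clock: 18.97
tool_pos: [0.479, 0.1617, 0.285]
eef_rot: [-0.026, 0.707, 0.025, 0.707]
contact_force: [0.7, 0.6, -2.6]
opening: 0.277
```

```bash
python3 w.py w12; python3 bl.py w12
```

```text
18.9667 [0.479  0.1617 0.285 ] a 1.6429 down [-2.e-04 -6.e-04 -1.e+00] q [-0.26  0.74 -0.25  2.02  0.42  0.43  0.81] op 0.277102935741186 F [ 0.7  0.6 -2.6]
px [113 233] [136 277] z 0.0253 ((425.2196960449219, 159.33984375), (16.599706649780273, 32.25077819824219), 4.167232036590576)
   tool yz range [-14.5 -62. ] [ 17.8 -45.4]
px [182 352] [218 390] z 0.0192 ((478.7852783203125, 257.1754150390625), (29.629297256469727, 30.652467727661133), 51.68962860107422)
   tool yz range [79.8 -9. ] [110.4  21.2]
```

View pics/w12.png

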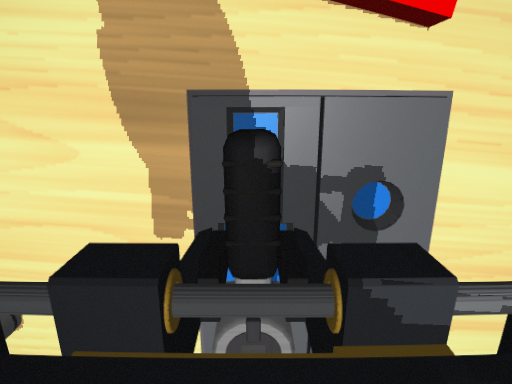

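Call:
carry_out:
  targets: "0 0 1.5 0.5 0; 0 8 0 0 0; 0 15 0 0 0; 0 15 0 0 0; 0 15 0 0 0; 0 10 0 0 0; 0 5 0 0 0; 0 2 0 0 0; 0 0 0 0 0; 0 0 0 0 0; 0 0 0 0 0"

```text
clock: 19.93
tool_pos: [0.4795, 0.1645, 0.2156]
eef_rot: [-0.026, 0.706, 0.026, 0.707]
contact_force: [0.3, 0.2, -2.0]
opening: 0.279
```

```bash
python3 w.py w13; python3 bl.py w13
```

```text
19.9333 [0.4795 0.1645 0.2156] a 1.6449 down [ 1.1e-03  7.0e-04 -1.0e+00] q [-0.33  0.87 -0.15  2.05  0.48  0.26  0.75] op 0.27948519092372787 F [ 0.3  0.2 -2. ]
px [115 220] [230 281] z 0.0252 ((448.8013000488281, 161.1694793701172), (63.82231903076172, 32.15241622924805), 4.270252704620361)
   tool yz range [-17.2 -63. ] [14.9  0.9]
px [209 383] [248 432] z 0.0192 ((474.6708984375, 258.65643310546875), (28.317739486694336, 23.52979850769043), 84.734619140625)
   tool yz range [78.3 -9.6] [107.6  15.3]
```

View pics/w13.png

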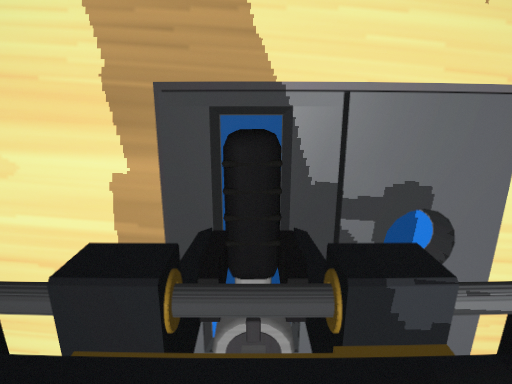

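Call:
carry_out:
  targets: "0 0 -1.1 -0.4 0; 0 0 0 0 0; 0 4 0 0 0; 0 4 0 0 0; 0 3 0 0 0; 0 1.2 0 0 0; 0 0 0 0 0; 0 0 0 0 0; 0 0 0 0 0"

```text
clock: 20.73
tool_pos: [0.479, 0.1633, 0.2028]
eef_rot: [-0.026, 0.707, 0.026, 0.707]
contact_force: [0.3, -0.7, -2.1]
opening: 0.276
```

```bash
python3 w.py w14; python3 bl.py w14
```

```text
20.7333 [0.479  0.1633 0.2028] a 1.6451 down [ 1.e-04  1.e-04 -1.e+00] q [-0.34  0.89 -0.14  2.05  0.49  0.23  0.75] op 0.27632018920488 F [ 0.3 -0.7 -2.1]
px [118 220] [230 286] z 0.0253 ((445.88531494140625, 160.92413330078125), (57.627933502197266, 32.162940979003906), 4.277426242828369)
   tool yz range [-16. -62.] [16.2 -4.4]
px [219 399] [259 446] z 0.0192 ((473.7118225097656, 260.86907958984375), (26.48908233642578, 19.865854263305664), 69.25151062011719)
   tool yz range [81.6 -8.1] [108.6  16.2]
```

View pics/w14.png

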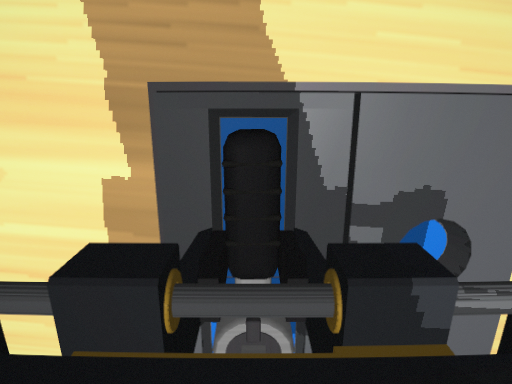

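Call:
carry_out:
  targets: "0 1 0 0.3 0; 0 0 0 0 0; 0 0 0 0 0; 0.5 0 0 0 0; 0.5 0 0 0 0; 0.5 0 0 0 0; 0.5 0 0 0 0; 0.5 -8 0 0 0; 0.5 -20 0 0 0; 0.5 -25 0 0 0; 0.5 -25 0 0 0; 0.5 -15 0 0 0; 1 -7 0 0 0; 1 0 0 0 0; 1 0 0 0 0"

```text
clock: 22.03
tool_pos: [0.4791, 0.1631, 0.3018]
eef_rot: [-0.026, 0.707, 0.026, 0.707]
contact_force: [0.5, 0.9, 0.1]
opening: 0.702
```

```bash
python3 w.py w15; python3 bl.py w15
```

```text
22.0333 [0.4791 0.1631 0.3018] a 1.6448 down [ 2.e-04  1.e-04 -1.e+00] q [-0.25  0.71 -0.28  2.01  0.41  0.47  0.82] op 0.7017077907040709 F [0.5 0.9 0.1]
px [112 224] [270 282] z 0.0253 ((485.2144775390625, 163.79702758789062), (136.7532958984375, 49.712127685546875), 4.270968914031982)
   tool yz range [-24.5 -62.3] [25.2 74.5]
px [177 344] [211 380] z 0.0192 ((478.5805358886719, 257.1607971191406), (29.915512084960938, 30.87975311279297), 52.4011344909668)
   tool yz range [77.9 -9.2] [109.2  21. ]
px [317 317] [352 334] z 0.0222 ((620.2888793945312, 243.60528564453125), (40.91689682006836, 14.23335075378418), 3.3834261894226074)
   tool yz range [ 62.9 126.2] [ 77.3 167.1]
px [339 231] [353 274] z 0.0191 ((641.0809936523438, 174.93699645996094), (16.982666015625, 42.88130569458008), 4.274085521697998)
   tool yz range [-21.6 153.8] [ 21.3 170.8]
```

View pics/w15.png

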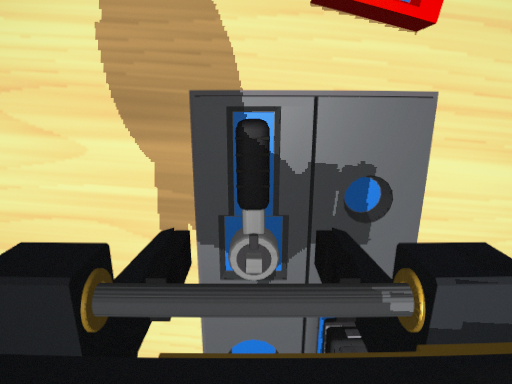

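The ratchet lies in its key-shaped pocket with its head at (253,255), the drive up, and blue floor visible all round. Big socket next.

Call:
carry_out:
  targets: "1 0 -10 4 0; 1 0 -20 8 0; 1 0 -30 12 0; 1 0 -30 12 0; 1 0 -30 12 0; 1 0 -30 12 0; 1 0 -30 12 0; 1 0 -30 12 0; 1 0 -22 9 0; 1 0 -12 5 0; 1 0 -3 0 0; 1 0 0 0 0; 1 0 0 0 0; 1 0 0 0 0; 1 0 0 0 0"

```text
clock: 23.33
tool_pos: [0.5949, -0.0738, 0.3019]
eef_rot: [-0.027, 0.707, 0.028, 0.706]
contact_force: [-0.4, -0.9, 0.3]
opening: 1.0
```

```bash
python3 - <<'E'
from h import *; import pickle
c=cam("wrist",pickle.load(open("pics/w15.pkl","rb")));P=cloud(c,np.load("pics/w15_d.npy"))
print("handle z",np.median(P[130:200,248:256,2]),"head",np.median(P[245:250,235:240,2]))
E
python3 w.py w16
```

```text
handle z 0.049007624761139526 head 0.04894595385762962
23.3333 [ 0.5949 -0.0738  0.3019] a 1.6481 down [-4.e-04  1.e-03 -1.e+00] q [ 0.26  0.81 -0.38  1.73  0.44  0.69  1.29] op 0.999660759473681 F [-0.4 -0.9  0.3]
```

View pics/w16.png

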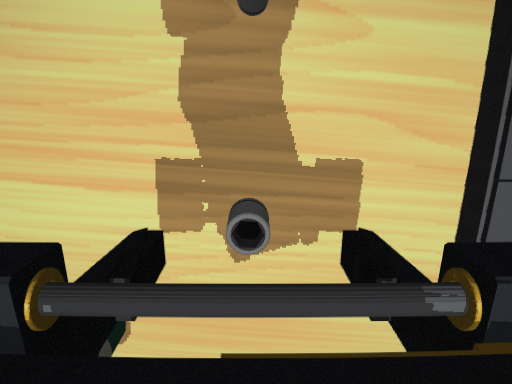

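The socket's rim centre is at about (248,233), with its hollow end up.

```bash
cat > rim.py <<'E'
from m import *; import pickle,sys
n=sys.argv[1];u0,u1,v0,v1=map(int,sys.argv[2].split(","));z=float(sys.argv[3]);h=float(sys.argv[4]) if len(sys.argv)>4 else .01
st=pickle.load(open(f"pics/{n}.pkl","rb"));c=cam("wrist",st);P=cloud(c,np.load(f"pics/{n}_d.npy"))[v0:v1,u0:u1]
q=P[(abs(P[...,2]-z)<.006)];q=q[:,:2]
ce,rd=cv2.minEnclosingCircle((q*1000).astype(np.float32));M=R.from_quat(st["eef_rot"]).as_matrix()
print("enclosing",ce,rd, "minrect",cv2.minAreaRect((q*1000).astype(np.float32)))
print("tool",((np.array([ce[0]/1000,ce[1]/1000,z])-st["tool_pos"])@M*1000).round(1))
E
python3 rim.py w16 220,280,195,262 .045; python3 tz.py w16 248,213,.045 248,254,.045 226,233,.045 270,233,.045
```

```text
enclosing (627.01416015625, -75.34110260009766) 18.332481384277344 minrect ((626.7493286132812, -75.16935729980469), (35.67640686035156, 35.56721115112305), 9.587007522583008)
tool [256.9  -4.2  32. ]
248,213,.045 [ 0.6088 -0.0762  0.045 ] tool [256.9  -3.7  13.8]
248,254,.045 [ 0.6439 -0.0736  0.045 ] tool [256.9  -3.8  48.9]
226,233,.045 [ 0.627  -0.0924  0.045 ] tool [256.9 -21.2  30.6]
270,233,.045 [ 0.6243 -0.0575  0.045 ] tool [256.9  13.7  30.6]
```

Call:
carry_out:
  targets: "1 0 -4 12 0; 1 0 0 14 0; 1 10 0 6 0; 1 20 0 0 0; 1 25 0 0 0; 1 25 0 0 0; 1 20 0 0 0; 1 12 0 0 0; 1 4 0 0 0; 1 0 0 0 0; 1 0 0 0 0; 1 0 0 0 0; 0 0 0 0 0; 0 0 0 0 0; 0 0 0 0 0; 0 0 0 0 0; 0 0 0 0 0; 0 0 0 0 0; 0 0 0 0 0; 0 0 0 0 0"
  force: 40

```text
clock: 25.05
tool_pos: [0.6275, -0.077, 0.1858]
eef_rot: [-0.026, 0.707, 0.027, 0.707]
contact_force: [-0.9, 2.3, 0.5]
opening: 0.421
```

```bash
python3 w.py w17
```

```text
25.05 [ 0.6275 -0.077   0.1858] a 1.6452 down [ 1.e-04  8.e-04 -1.e+00] q [ 0.22  1.01 -0.31  1.66  0.51  0.55  1.25] op 0.42105218494813235 F [-0.9  2.3  0.5]
```

View pics/w17.png

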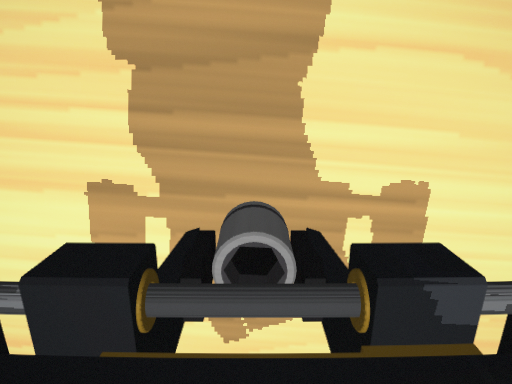

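Call:
carry_out:
  targets: "0 0 0 0 0; 0 -8 0 0 0; 0 -18 0 0 0; 0 -25 0 0 0; 0 -25 0 0 0; 0 -18 0 0 0; 0 -8 8 1 0; 0 0 18 3 0; 0 0 28 4 0; 0 0 28 5 0; 0 0 28 5 0; 0 0 28 5 0; 0 0 28 4 0; 0 0 28 4 0; 0 0 28 4 0; 0 0 18 2 0; 0 0 10 1 0; 0 0 0 0 0; 0 0 0 0 0; 0 0 0 0 0"

```text
clock: 26.77
tool_pos: [0.647, 0.1723, 0.2873]
eef_rot: [-0.026, 0.707, 0.024, 0.706]
contact_force: [0.3, -0.4, -2.3]
opening: 0.401
```

Call:
carry_out:
  targets: "0 0 0 0 0; 0 0 0 0 0; 0 0 0 0 0"

```text
clock: 27.02
tool_pos: [0.647, 0.1734, 0.2878]
eef_rot: [-0.026, 0.707, 0.025, 0.707]
contact_force: [0.5, 0.7, -1.6]
opening: 0.398
```

```bash
python3 w.py w18;python3 bl.py w18; python3 tz.py w17 254,233,.045 ; python3 tz.py w18 254,233,.145
```

```text
27.0167 [0.647  0.1734 0.2878] a 1.6433 down [-0.e+00 -6.e-04 -1.e+00] q [-0.15  0.9  -0.35  1.51  0.38  0.8   1.  ] op 0.39798489376430873 F [ 0.5  0.7 -1.6]
px [  0 220] [ 67 292] z 0.0254 ((531.5460205078125, 167.16165161132812), (43.43238067626953, 49.732906341552734), 4.190913200378418)
   tool yz range [ -22.5 -137.4] [ 27.2 -93.9]
px [134 331] [246 416] z 0.0223 ((639.7012939453125, 268.0762939453125), (92.8294906616211, 60.02952575683594), 4.196295738220215)
   tool yz range [ 65.1 -46.9] [125.1  46. ]
px [166 230] [209 282] z 0.0193 ((642.4522094726562, 175.91766357421875), (42.482051849365234, 34.29841232299805), 88.3375473022461)
   tool yz range [-18.4 -21.2] [23.6 14.4]
254,233,.045 [ 0.6094 -0.0778  0.045 ] tool [140.8   0.5 -18.1]
254,233,.145 [0.6298 0.1725 0.145 ] tool [142.8   0.5 -17.2]
```

View pics/w18.png

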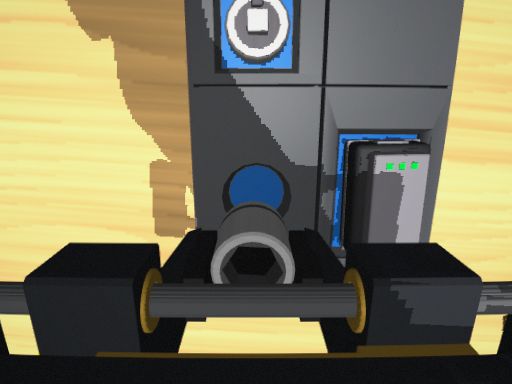

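Call:
carry_out:
  targets: "0 0 1 0 0; 0 8 0 0 0; 0 15 0 0 0; 0 15 0 0 0; 0 15 0 0 0; 0 9 0 0 0; 0 4 0 0 0; 0 0 0 0 0; 0 0 0 0 0; 0 0 0 0 0; 0 0 0 0 0"

```text
clock: 27.98
tool_pos: [0.6471, 0.1759, 0.2228]
eef_rot: [-0.026, 0.706, 0.026, 0.707]
contact_force: [0.1, -0.9, -1.9]
opening: 0.4
```

```bash
python3 w.py w19;python3 bl.py w19
```

```text
27.9833 [0.6471 0.1759 0.2228] a 1.6449 down [ 1.6e-03  8.0e-04 -1.0e+00] q [-0.17  0.99 -0.32  1.53  0.42  0.69  0.96] op 0.4001375864524747 F [ 0.1 -0.9 -1.9]
px [  0 203] [ 52 302] z 0.0253 ((541.069580078125, 168.00277709960938), (24.46748924255371, 49.697998046875), 4.274266719818115)
   tool yz range [ -25.  -118.9] [ 24.7 -94.5]
px [144 355] [243 468] z 0.0223 ((623.8247680664062, 267.3415832519531), (60.62846374511719, 60.56251525878906), 4.582799911499023)
   tool yz range [ 62.6 -47.3] [122.9  13.7]
px [185 218] [227 287] z 0.0193 ((638.5116577148438, 175.21343994140625), (26.52924156188965, 42.191593170166016), 4.265838146209717)
   tool yz range [-21.3 -22.3] [20.9  4.3]
```

View pics/w19.png

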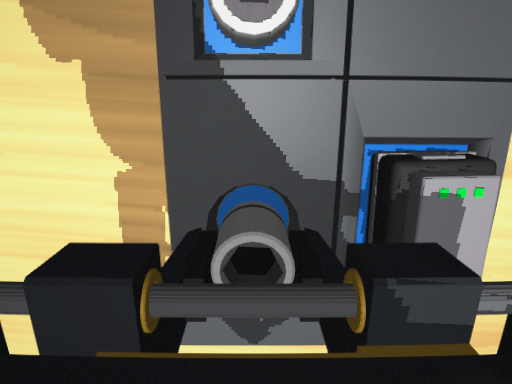

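Call:
carry_out:
  targets: "0 3 -0.3 -0.3 0; 0 5 0 0 0; 0 4 0 0 0; 0 3 0 0 0; 0 1.5 0 0 0; 0 0 0 0 0; 0 0 0 0 0; 0 0 0 0 0; 0 0 0 0 0"

```text
clock: 28.78
tool_pos: [0.6465, 0.1754, 0.2053]
eef_rot: [-0.026, 0.707, 0.026, 0.707]
contact_force: [0.1, 0.2, -2.2]
opening: 0.395
```

```bash
python3 w.py w20;python3 bl.py w20|tail -2
```

```text
28.7833 [0.6465 0.1754 0.2053] a 1.645 down [ 2.e-04  2.e-04 -1.e+00] q [-0.18  1.01 -0.31  1.53  0.43  0.66  0.96] op 0.3950066499365619 F [ 0.1  0.2 -2.2]
px [195 215] [238 292] z 0.0193 ((637.7674560546875, 175.3002471923828), (24.796417236328125, 42.7379264831543), 3.4086766242980957)
   tool yz range [-21.  -21.1] [21.8  3.9]
```

Call:
carry_out:
  targets: "0 0.6 0 0 0; 0 0 0 0 0; 0 0 0 0 0; 0.62 0 0 0 0; 0.62 0 0 0 0; 0.62 0 0 0 0; 0.62 0 0 0 0; 0.62 -8 0 0 0; 0.62 -20 0 0 0; 0.62 -25 0 0 0; 0.62 -25 0 0 0; 0.62 -15 0 0 0; 1 -7 0 0 0; 1 0 0 0 0; 1 0 0 0 0"

```text
clock: 30.08
tool_pos: [0.6463, 0.1752, 0.3046]
eef_rot: [-0.026, 0.707, 0.026, 0.707]
contact_force: [-0.3, -0.4, -0.8]
opening: 0.825
```

```bash
python3 w.py w21;python3 bl.py w21|tail -2
```

```text
30.0833 [0.6463 0.1752 0.3046] a 1.645 down [-2.e-04 -2.e-04 -1.e+00] q [-0.15  0.88 -0.36  1.5   0.37  0.83  1.  ] op 0.8252579098428692 F [-0.3 -0.4 -0.8]
px [163 229] [194 278] z 0.0194 ((638.611328125, 175.6455535888672), (26.25859260559082, 42.214141845703125), 1.8065111637115479)
   tool yz range [-20.4 -20.5] [21.7  6.4]
```

View pics/w21.png

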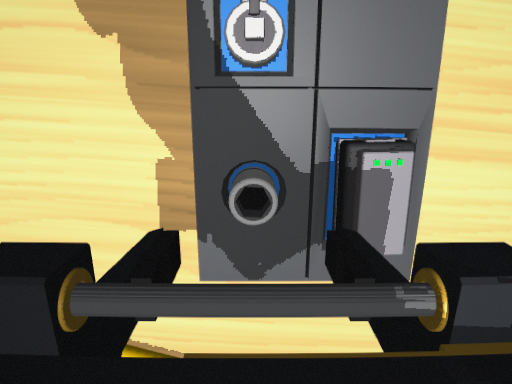

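The big socket stands upright in its pocket at (253,198). On to the deep socket.

Call:
carry_out:
  targets: "1 0 -6 -6 0; 1 0 -14 -13 0; 1 0 -23 -22 0; 1 0 -23 -22 0; 1 0 -23 -22 0; 1 0 -23 -22 0; 1 0 -23 -22 0; 1 0 -23 -22 0; 1 0 -23 -22 0; 1 0 -23 -22 0; 1 0 -20 -20 0; 1 0 -14 -14 0; 1 0 -6 -6 0; 1 0 0 0 0; 1 0 0 0 0; 1 0 0 0 0; 1 0 0 0 0"

```text
clock: 31.55
tool_pos: [0.4313, -0.0841, 0.3046]
eef_rot: [-0.027, 0.706, 0.027, 0.707]
contact_force: [-0.4, 0.1, -0.3]
opening: 0.996
```

```bash
python3 - <<'E'
from h import *; import pickle
c=cam("wrist",pickle.load(open("pics/w21.pkl","rb")));P=cloud(c,np.load("pics/w21_d.npy"))[175:226,228:280]
q=P[abs(P[...,2]-.064)<.006];print("big rim",np.median(q[:,2]),cv2.minEnclosingCircle((q[:,:2]*1000).astype(np.float32)))
E
python3 w.py w22
```

```text
big rim 0.06347663533253213 ((646.13232421875, 175.07261657714844), 18.14147186279297)
31.55 [ 0.4313 -0.0841  0.3046] a 1.6472 down [ 0.0014  0.0012 -1.    ] q [ 0.28  0.66 -0.3   2.2   0.55  0.35  1.17] op 0.9956352573244727 F [-0.4  0.1 -0.3]
```

View pics/w22.png

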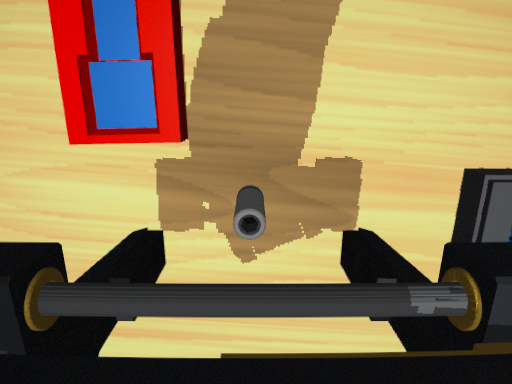

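```bash
python3 rim.py w22 228,272,200,245 .07
```

```text
enclosing (446.40185546875, -85.44730377197266) 12.374102592468262 minrect ((446.402099609375, -85.4498062133789), (24.32916259765625, 23.136350631713867), 4.733761787414551)
tool [234.7  -2.7  14.6]
```

Call:
carry_out:
  targets: "1 0 -2.5 7 0; 1 0 0 8 0; 1 10 0 0 0; 1 20 0 0 0; 1 22 0 0 0; 1 22 0 0 0; 1 18 0 0 0; 1 8 0 0 0; 1 4 0 0 0; 1 0 0 0 0; 1 0 0 0 0; 0 0 0 0 0; 0 0 0 0 0; 0 0 0 0 0; 0 0 0 0 0; 0 0 0 0 0; 0 0 0 0 0; 0 0 0 0 0; 0 0 0 0 0; 0 0 0 0 0"
  force: 40

```text
clock: 33.27
tool_pos: [0.4454, -0.0867, 0.2007]
eef_rot: [-0.026, 0.707, 0.026, 0.707]
contact_force: [-0.3, 0.9, 0.3]
opening: 0.344
```

```bash
python3 w.py w23
```

```text
33.2667 [ 0.4454 -0.0867  0.2007] a 1.6451 down [-0.e+00  1.e-04 -1.e+00] q [ 0.12  0.88 -0.05  2.21  0.68  0.07  1.06] op 0.3435349365626537 F [-0.3  0.9  0.3]
```

View pics/w23.png

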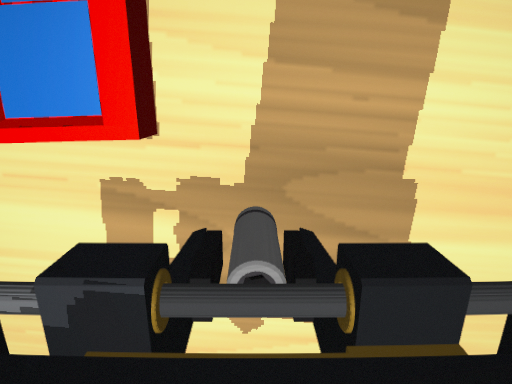

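Call:
carry_out:
  targets: "0 0 0 0 0; 0 0 0 0 0; 0 0 0 0 0; 0 0 0 0 0; 0 0 0 0 0; 0 0 0 0 0; 0 0 0 0 0; 0 0 0 0 0; 0 -8 0 0 0; 0 -18 0 0 0; 0 -24 0 0 0; 0 -24 0 0 0; 0 -18 0 0 0; 0 -8 0 0 0; 0 0 0 0 0; 0 0 0 0 0"

```text
clock: 34.65
tool_pos: [0.4452, -0.087, 0.3004]
eef_rot: [-0.026, 0.707, 0.026, 0.707]
contact_force: [0.4, -0.2, -2.2]
opening: 0.257
```

```bash
python3 w.py w24
```

```text
34.65 [ 0.4452 -0.087   0.3004] a 1.6444 down [ 0.e+00 -1.e-04 -1.e+00] q [ 0.3   0.68 -0.33  2.16  0.57  0.39  1.15] op 0.2566464887312053 F [ 0.4 -0.2 -2.2]
```

View pics/w24.png

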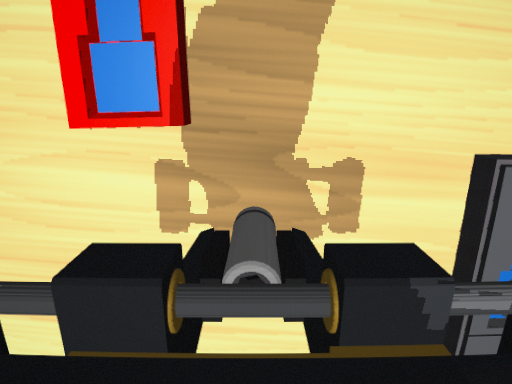

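Call:
carry_out:
  targets: "0 0 8 1 0; 0 0 18 3 0; 0 0 28 5 0; 0 0 28 5 0; 0 0 28 5 0; 0 0 28 5 0; 0 0 28 5 0; 0 0 28 5 0; 0 0 28 5 0; 0 0 28 5 0; 0 0 28 5 0; 0 0 28 5 0; 0 0 20 3 0; 0 0 14 0.7 0; 0 0 0 0 0; 0 0 0 0 0; 0 0 0 0 0; 0 0 0 0 0; 0 0 0 0 0"

```text
clock: 36.28
tool_pos: [0.4779, 0.2549, 0.3006]
eef_rot: [-0.026, 0.707, 0.025, 0.706]
contact_force: [-0.5, -1.4, -1.5]
opening: 0.261
```

```bash
python3 w.py w25; python3 bl.py w25
```

```text
36.2833 [0.4779 0.2549 0.3006] a 1.6427 down [-4.0e-04 -1.5e-03 -1.0e+00] q [-0.4   0.75 -0.3   1.91  0.39  0.55  0.68] op 0.260862775204727 F [-0.5 -1.4 -1.5]
px [105 115] [243 176] z 0.0253 ((473.81048583984375, 168.24795532226562), (119.20964813232422, 33.019615173339844), 9.858644485473633)
   tool yz range [-107.5  -68. ] [-65.9  47.8]
px [128 492] [188 511] z 0.0211 ((436.90472412109375, 459.9577941894531), (51.355350494384766, 16.765695571899414), 15.596084594726562)
   tool yz range [198.9 -51.4] [221.2  -0.7]
px [171 237] [206 273] z 0.0193 ((478.37188720703125, 256.4401550292969), (30.501718521118164, 30.4169979095459), 4.17112922668457)
   tool yz range [-13.3 -14.5] [17.1 16. ]
px [210 116] [234 128] z 0.0253 ((514.3718872070312, 145.85076904296875), (21.854034423828125, 9.308656692504883), 4.314786911010742)
   tool yz range [-115.7   17.7] [-106.3   39.6]
```

View pics/w25.png

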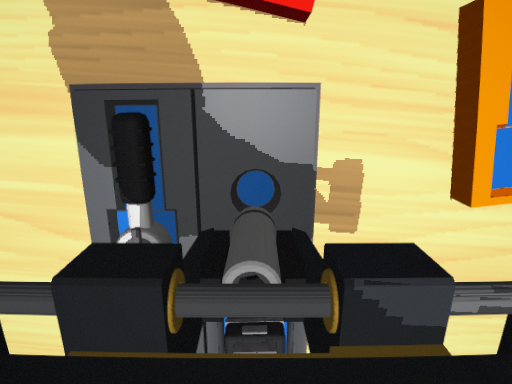

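Call:
carry_out:
  targets: "0 5 0.3 -0.2 0; 0 12 0 0 0; 0 15 0 0 0; 0 15 0 0 0; 0 10 0 0 0; 0 5 0 0 0; 0 0 0 0 0; 0 0 0 0 0; 0 0 0 0 0; 0 0 0 0 0"

```text
clock: 37.17
tool_pos: [0.4777, 0.257, 0.2394]
eef_rot: [-0.026, 0.706, 0.026, 0.707]
contact_force: [0.5, 0.7, -0.7]
opening: 0.26
```

```bash
python3 w.py w26; python3 bl.py w26; python3 rim.py w26 215,290,255,283 .107
```

```text
37.1667 [0.4777 0.257  0.2394] a 1.6449 down [ 1.2e-03  9.0e-04 -1.0e+00] q [-0.44  0.85 -0.23  1.94  0.45  0.41  0.63] op 0.2602150684806246 F [ 0.5  0.7 -0.7]
px [105  68] [243 148] z 0.0253 ((460.63018798828125, 166.2667694091797), (91.4201431274414, 32.234710693359375), 10.069442749023438)
   tool yz range [-109.8  -68.3] [-68.9  19.9]
px [189 229] [224 275] z 0.0193 ((473.9687194824219, 255.7473907470703), (22.326383590698242, 30.955036163330078), 11.848550796508789)
   tool yz range [-15.7 -15.4] [14.7  8.7]
enclosing (469.10955810546875, 256.13555908203125) 14.905875205993652 minrect ((472.1255798339844, 256.3021240234375), (10.264266967773438, 29.80358123779297), 3.1127634048461914)
tool [132.4  -0.3  -8.8]
```

View pics/w26.png

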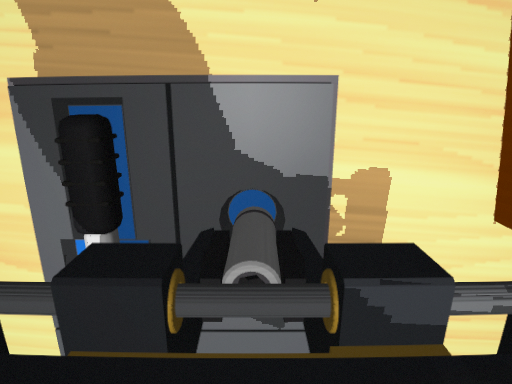

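Call:
carry_out:
  targets: "0 3 -0.5 -0.5 0; 0 5 0 0 0; 0 5 0 0 0; 0 3 0 0 0; 0 2 0 0 0; 0 1 0 0 0; 0 0 0 0 0; 0 0 0 0 0; 0 0 0 0 0; 0 0 0 0 0"

```text
clock: 38.05
tool_pos: [0.4769, 0.2563, 0.2197]
eef_rot: [-0.026, 0.707, 0.026, 0.707]
contact_force: [-0.2, -0.0, -0.8]
opening: 0.263
```

```bash
python3 w.py w27; python3 bl.py w27|tail -2
```

```text
38.05 [0.4769 0.2563 0.2197] a 1.645 down [-2.e-04 -1.e-04 -1.e+00] q [-0.45  0.88 -0.21  1.94  0.46  0.36  0.62] op 0.2628990615007626 F [-0.2 -0.  -0.8]
px [200 228] [235 279] z 0.0192 ((474.00579833984375, 256.4211120605469), (22.17892837524414, 30.70006561279297), 4.284118175506592)
   tool yz range [-14.9 -13.9] [15.8  8.2]
```

View pics/w27.png

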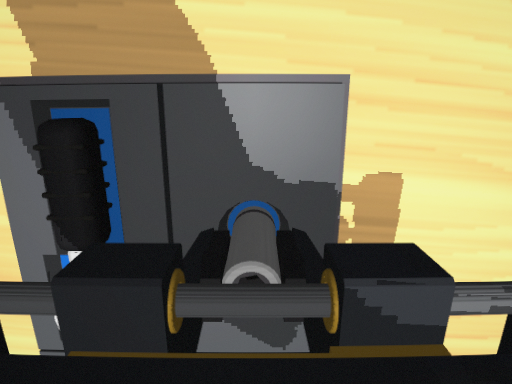

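Call:
carry_out:
  targets: "0 0.5 0 0 0; 0 0 0 0 0; 0 0 0 0 0; 0.5 0 0 0 0; 0.5 0 0 0 0; 0.5 0 0 0 0; 0.5 0 0 0 0; 0.5 0 0 0 0; 0.5 -8 0 0 0; 0.5 -20 0 0 0; 0.5 -25 0 0 0; 0.5 -25 0 0 0; 0.5 -20 0 0 0; 0.5 -8 0 0 0; 0.5 0 0 0 0; 0.5 0 0 0 0"

```text
clock: 39.43
tool_pos: [0.4769, 0.2561, 0.3251]
eef_rot: [-0.026, 0.707, 0.026, 0.707]
contact_force: [-0.6, -1.1, -0.6]
opening: 0.503
```

```bash
python3 w.py w28; python3 - <<'E'
from h import *; import pickle
c=cam("wrist",pickle.load(open("pics/w28.pkl","rb")));P=cloud(c,np.load("pics/w28_d.npy"))
q=P[(np.hypot(P[...,0]-.4785,P[...,1]-.256)<.02)&(abs(P[...,2]-.089)<.005)];print("deep rim",len(q),np.median(q[:,2]),cv2.minEnclosingCircle((q[:,:2]*1000).astype(np.float32)))
im,d=eyes.snapshot("scene");cv2.imwrite("pics/s28.png",im)
cv2.imwrite("pics/s28z.png",cv2.resize(im[140:250,210:360],None,fx=5,fy=5,interpolation=cv2.INTER_CUBIC))
E
```

```text
39.4333 [0.4769 0.2561 0.3251] a 1.6448 down [ 2.e-04  0.e+00 -1.e+00] q [-0.38  0.71 -0.33  1.89  0.38  0.6   0.7 ] op 0.5030231260750575 F [-0.6 -1.1 -0.6]
deep rim 708 0.08851588032659831 ((477.97900390625, 257.0089111328125), 12.185622215270996)
```

View pics/w28.png

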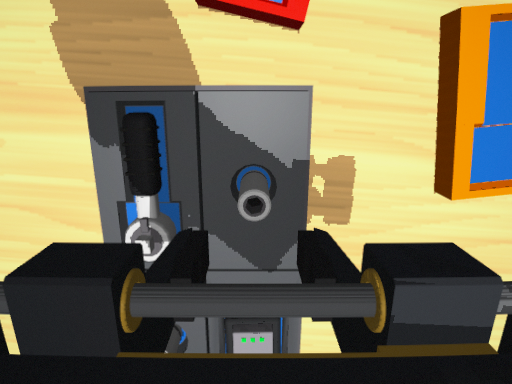

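View pics/s28.png

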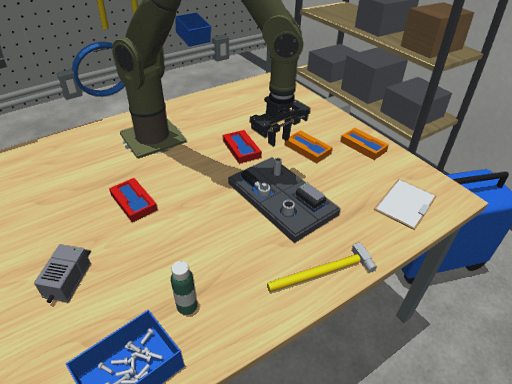

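The deep socket stands upright in its pocket, with its rim at (254,205) and z = 0.0885. The other three parts are in place and the can is where it was, at (184,290) in the scene view. The gripper is clear of everything, so I'm handing in.

```bash
python3 -c "
from plant import r
print(r.finish_job())"
```

```text
the job is handed in; nothing more can be done
None
```

The bolting kit is back in its tray and the job is handed in, at about 39.5 s of the 115 s allowed. I drew the battery about 61 mm straight out of the dock before lifting it. Then I placed the battery, ratchet, big socket and deep socket, in that order.

After each release I measured how high the part stood. All four match a part resting on its pocket floor:

| Part | Measured top (z, m) | Expected (z, m) |
|---|---|---|
| Battery | 0.068 | 0.068 |
| Ratchet handle | 0.049 | 0.049 |
| Big socket rim | 0.0635 | 0.064 |
| Deep socket rim | 0.0885 | 0.089 |

- **Fit and way up:** Each part is within about 1–2 mm of its pocket's centre. The ratchet's drive and both sockets' hollow ends face up.
- **Spray can:** It stands at the same place in the scene picture as at the start.
- **Gripper:** It was empty and about 7 cm above the deep socket when I handed in. The wrist force readings I saw were only a few newtons.
- **Disagreement:** On arriving over the tray, the wrist camera's sideways offset for the battery and the ratchet was off by 2–3 mm because the arm was still settling. I measured again lower down and corrected it before releasing each part.

No check failed.

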